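# Switch the tipping diverter and feed the waiting knobs down the other chute

## Task

Four moulded ball knobs wait in the feed lane of the diverter stand behind a closed feed gate. With a fingertip, first rock the tipping trough over its pivot until it rests on its other stop, then push the feed gate fully open, so that all four knobs run down the chute the trough did not lean to at the start and into the tub below it. Do not touch or lift the knobs themselves; finish with the trough left over, the gate left open and everything else on the bench where it was.

Things in the scene. Friction and masses are not known exactly. Their poses are not given: they have to be found in the camera images.
- stand: the diverter stand, screwed down: plywood base 370 mm wide carrying steel chutes. Origin on the bench under the middle of the trough; x axis level, from the trough up the feed lane (away from the robot), y axis to the left along the trough and the two outlet chutes, z up
- lane_exit (a point): lower end of the feed lane's floor, at stand x = 40, y = 0, z = 194 mm. The lane runs from here up along the stand's x axis at 12.6 degrees (0.22 rad): 44 mm wide, walls 31 mm, ending at x = 295 mm in a loading pan 124 mm wide, rim up to 290 mm above the bench. The feed gate's guide strips cross it at x = 65 to 85 mm, y = -48 to 98 mm, top 252 mm above the bench
- trough (a joint): tilt of the tipping trough (rad), a steel channel 260 mm long along the stand's y, 72 wide, walls 40 mm, on a shaft along the stand's x at x = y = 0, 155 mm above the bench. +0.34 (stop): left (+y) end up, parts run to the right; -0.34 (stop): right end up, parts run to the left. Top-heavy: it falls to either stop and stays; about 1 N on a plate rocks it
- plate_left (a point): middle of the top of the left thumb plate, a flat flange on the trough's robot-side wall, 34 mm (x) by 70 mm (y), 3 mm thick. With the trough level: stand x = -53 mm, 90 mm left of the shaft and 65 mm above it; it turns with the trough about the shaft, so is about 246 mm above the bench when up, 186 mm when down, and moves 43 mm outwards in y on the way down
- plate_right (a point): the same on the right thumb plate, 90 mm to the right of the shaft
- feed_gate (a joint): opening of the feed gate (m): a steel blade across the feed lane at stand x = 75 mm that slides to the left (the stand's +y) through slits in the lane's walls. 0 shut, 0.055 fully open (end stop); it stays where it is left and takes about 2 N to push. Starts within 0.006 of shut
- gate_tab (a point): middle of the top of the feed gate's black upright push tab, which stands on the blade above the guide strips: 10 mm in stand x by 20 mm in y, 34 mm tall, its top 291 mm above the bench. Push its right-hand (-y) side to open the gate
- knob1: ball knob of marbled plastic, 32 mm across, about 22 g, origin at its centre; number 1 in the queue behind the gate (1 is next to it)
- knob2: ball knob of marbled plastic, 32 mm across, about 22 g, origin at its centre; number 2 in the queue behind the gate (1 is next to it)
- knob3: ball knob of marbled plastic, 32 mm across, about 22 g, origin at its centre; number 3 in the queue behind the gate (1 is next to it)
- knob4: ball knob of marbled plastic, 32 mm across, about 22 g, origin at its centre; number 4 in the queue behind the gate (1 is next to it)
- tub_left: open grey tub under the end of the left outlet chute, fixed: 180 mm (its x) x 165 mm (its y) x 85 mm high, walls 4 mm; origin at the middle of its underside
- tub_right: open grey tub under the end of the right outlet chute, fixed: 180 mm (its x) x 165 mm (its y) x 85 mm high, walls 4 mm; origin at the middle of its underside
- spray_can: bystander: aerosol can 65 mm across, 195 mm tall, upright, origin at the middle of its underside
- tape_roll: bystander: roll of tape lying flat, 100 mm across, 25 mm high, origin at the middle of its underside
- marker: bystander: black marker pen lying flat, 138 mm long, 18 mm thick, origin at the underside near its middle
- phone: bystander: black phone lying flat, 150 x 73 x 8 mm, origin at the middle of its underside
- swirl_box: bystander: small open box of marbled plastic, 115 x 80 x 45 mm, origin at the middle of its underside
- filter_cartridge: bystander: grey round respirator filter, 88 mm across, 34 mm high, origin at the middle of its underside
- mould_half: bystander: aluminium mould half with two cavities and two pins, 95 x 65 x 26 mm (36 mm with the pins), origin at the middle of its underside
There are look-alikes about, which are no part of the job. What is shaped like the tub_left but orange is not meant.

How it is judged:
By the outcome, as a careful person would: the job done as asked, in the order asked, and still so for the second after the job is handed in, with the robot touching nothing.
It also fails if it takes over 48 s, if anything falls off the work surface, if the arm or the gripper's body presses on something with over 40 N, if the wrist force passes 120 N, or if a joint passes its speed limit or range.

## Robot

A 6-joint arm with a two-finger parallel gripper is mounted at the origin on the work surface. World frame = base frame: x ahead of the robot, y to its left, z up, the work surface at z = 0. Lengths are in mm, angles in rad, forces in N, time in s.
With the tool pointing down it reaches from about 350 to 975 mm from the base axis. Payload 7.1 kg.
Tool frame: the origin (TCP) lies at the centre of the arm's flange, where the gripper is bolted on; the fingertips stand 182 mm ahead of it and the grasp point (between the pads) lies 163 mm ahead of it; z points along the fingers, y is the line along which they close (so a half turn about z gives the same grasp; the last joint's range is limited). The gripper opens to 88 mm and grips with 3 to 60 N. Pads are 20 mm wide; open, the fingers measure 115 mm over their backs; the gripper's body (75 mm by 178 mm) begins 61 mm behind the grasp point.
Start: joints at [-1.359, 0.423, 1.63, -0, 1.089, -0.019], TCP at [142.992, -608.407, 404.675] pointing down, gripper open.
Joint ranges: [-3, 3], [-0.9, 2.11], [0.09, 2.58], [-1.31, 4.45], [0.11, 2.69], [-2.54, 2.54]. Speed limits (rad/s): [2.39, 2.39, 3.01, 3.14, 3.14, 3.14].

## Interface

Orientations are given as a rotation vector (axis times angle).
In Python, from workcell import readout, get_image, ctrl gives the robot as it stands.
- The arm moves only by the tool step_arm, never from a script. Its argument "targets" is a list that holds one entry, the list of rows, each a list of 7 numbers: the shift along the world's x, y, z as a fraction of full scale, then the turn, a rotation vector about the world's x, y, z as a fraction of full scale, then the opening, from 0 (shut) to 1 (fully open). In form: [[[dx, dy, dz, wx, wy, wz, claw], ...]]. A call has exactly 5 rows; each row shifts and turns the commanded pose from where the row before left it; what a row does not reach is not made up. Full scale, the value 1, is 0.05 m for a shift and 4 degrees for a turn. A row lasts 1/8 s, in which the tool goes at most 62.5 mm and 10.7 degrees, less where a joint would pass 70% of its speed; a pose out of reach is approached as far as the arm can. A call with a number of a shift or a turn outside -1 to 1 is refused whole. A call with a gripper value outside its range is refused whole. The fingers move at their own pace and stop on an object; the grip force is fixed at half the most. Time passes only in rows, so rows that do not move let the fingers close, or fill a call up. It gives the time, the measured TCP pose, the force, the opening and the grip force at its end, in the units of the state.
- readout.get_obs(): the state, without advancing time (a new reading comes with each control period).
- get_image(name): name is "side" or "top"; returns a dict with "pixels" (480x640x3 uint8, red, green, blue), "intrinsics" (3x3 intrinsics, pixels), "extrinsics" (4x4, takes a point from world to camera coordinates). Camera axes: x right, y down, z forward; pixel columns grow to the right and rows downward; lengths in mm; the calibration is good to about 2 mm. A picture is of the moment at which its call begins. There is no depth.
- ctrl.close_job(): hands the job in; it is judged then, once.
The state is a dict: "t": time; "qpos": joint angles; "qvel": joint speeds; "joint_torque": joint torques, N m; "ee_pos": TCP position; "orientation": TCP orientation; "ft_force": force on the tool from outside, world axes, zero at the start; "moment": the same for the moment, N m; "width": finger opening in mm; "grasp_force": force on a finger pad.
Only numpy, scipy, OpenCV 4.12 (cv2) and the standard library are available. Lean on these libraries where they do the work, as an engineer would, in place of code of your own. Each camera call takes 0.05 s, during which the arm holds its last target. There are 200 camera calls.

## Working session

There is one attempt and no reset: what is moved stays moved. The work goes in short steps, Python scripts to look and compute and a tool call to move; the robot and the scene stay as the last step left them, time stands still between calls to the robot, and variables do not carry over. Pictures are saved under pics/ and viewed, at most 10 in all, crops included, and the job is handed in when it is done.

Besides the shell and the picture viewer there is one more tool, called after ">>>" by a JSON object that holds its "fn" and its "kwargs", one argument or row to a line. step_arm: Moves the arm, as the interface text tells. Shift numbers are shares of 0.05 m and turn numbers shares of 4 degrees, none past 1 either way. Its arguments: {"type":"object","properties":{"targets":{"type":"array"}},"required":["targets"]}

```bash
mkdir -p pics; ls; python3 - <<'E'
from workcell import readout,get_image
import cv2,numpy as np
for n in("side","top"):
    d=get_image(n); cv2.imwrite(f"pics/{n}0.png",d["pixels"][:,:,::-1]); print(n,d["intrinsics"],np.round(d["extrinsics"],3).tolist())
o=readout.get_obs();print(o["t"],o["ee_pos"],o["orientation"],o["ft_force"])
E
```

```text
pics
side [[446.31595421   0.         320.12591731]
 [  0.         446.31595421 232.76193538]
 [  0.           0.           1.        ]] [[-0.904, -0.428, 0.001, 487.576], [-0.311, 0.654, -0.69, 254.149], [0.295, -0.624, -0.724, 1298.813], [0.0, 0.0, 0.0, 1.0]]
top [[568.41294958   0.         305.62098835]
 [  0.         568.41294958 239.15100226]
 [  0.           0.           1.        ]] [[0.136, -0.991, 0.007, 14.583], [-0.966, -0.134, -0.221, 550.236], [0.22, 0.024, -0.975, 1355.734], [0.0, 0.0, 0.0, 1.0]]
0.1 [ 142.97464232 -608.18333658  403.9830221 ] [-3.11934908e+00 -3.61684414e-01  1.94965952e-04] [ 0.36390745 -0.07858127  0.43057569]
```

View pics/side0.png

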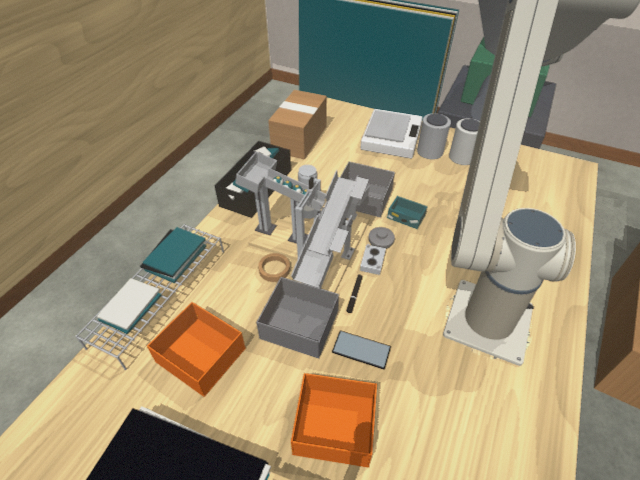

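View pics/top0.png

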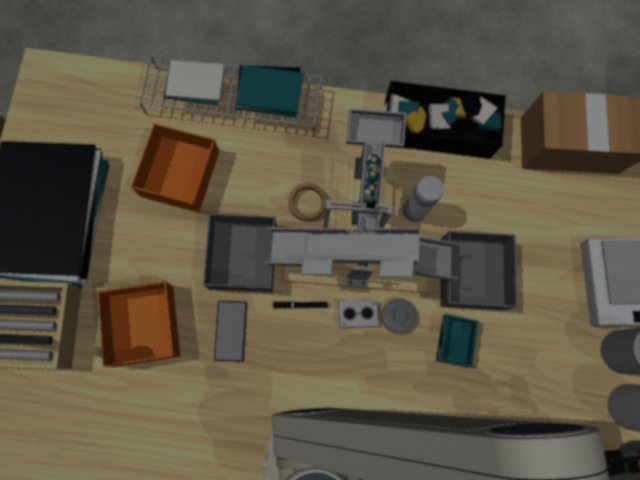

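The side view shows the stand in the middle: trough around (330,220), loading pan (258,165). The grey tubs are at (300,315) left and (367,188) right. In the top view the trough spans columns 272–420 at row 245, the gate strips are near (358,207), and the grey tubs are at (241,253) and (479,270). The orange tubs (175,167) and (138,325) are the look-alikes. Next is an enlarged crop.

```bash
python3 - <<'E'
import cv2,numpy as np
a=cv2.imread("pics/top0.png")[100:310,200:520]; b=cv2.imread("pics/side0.png")[140:360,230:430]
cv2.imwrite("pics/c1.png",cv2.convertScaleAbs(cv2.resize(a,(800,525),interpolation=cv2.INTER_CUBIC),alpha=1.4))
cv2.imwrite("pics/c2.png",cv2.resize(b,(540,594),interpolation=cv2.INTER_CUBIC))
E
```

```text
(no output)
```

View pics/c1.png

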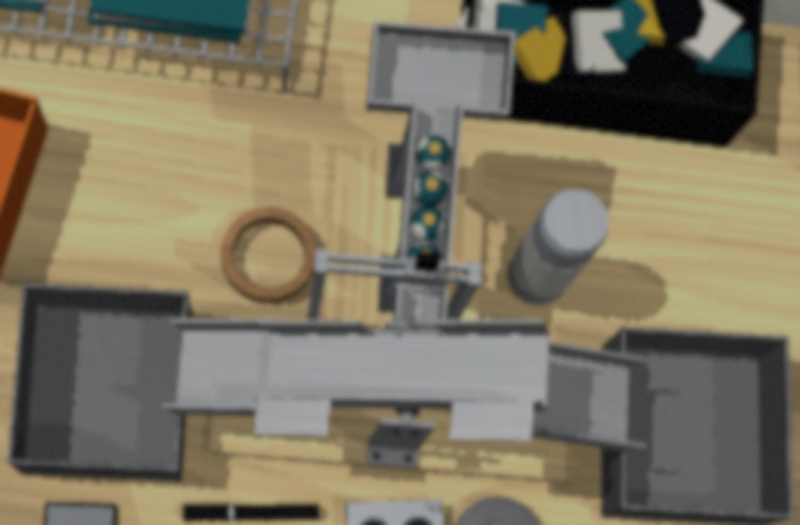

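View pics/c2.png

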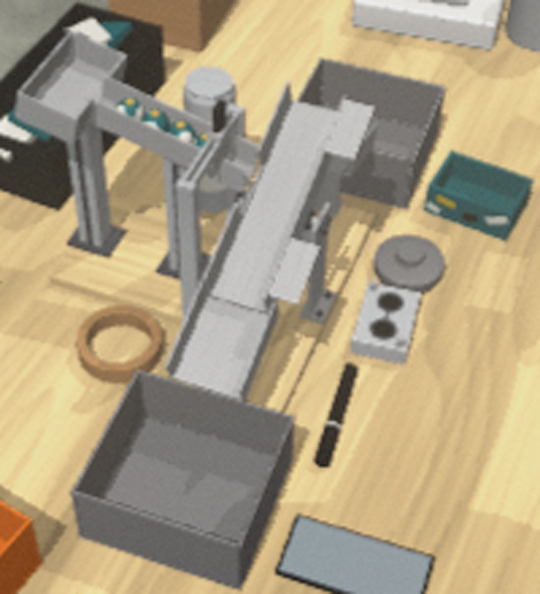

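The trough's right end is up: in the first crop it hangs over the right chute, and it meets the left chute flush. So the right plate, about top (397,268), has to be pressed, and the knobs should go right. The black gate tab is at top (371,203) and side (311,178).

```bash
cat >h.py <<'E'
import numpy as np
from workcell import readout,get_image
def cam(n):
    d=get_image(n); return d["intrinsics"],d["extrinsics"],d["pixels"]
def ray(c,u,v):
    K,E=c[:2]; R,t=E[:3,:3],E[:3,3]; return -R.T@t, R.T@np.linalg.solve(K,[u,v,1])
def onz(c,u,v,z):
    o,d=ray(c,u,v); return o+d*(z-o[2])/d[2]
def two(c1,p1,c2,p2):
    o,d=ray(c1,*p1);q,e=ray(c2,*p2)
    s=np.linalg.lstsq(np.c_[d,-e],q-o,rcond=None)[0]; a,b=o+s[0]*d,q+s[1]*e
    return (a+b)/2,np.linalg.norm(a-b)
def proj(c,P):
    p=c[0]@(c[1][:3,:3]@np.array(P)+c[1][:3,3]); return p[:2]/p[2]
E
python3 - <<'E'
from h import *
T,S=cam("top"),cam("side")
t=lambda x,y:(200+x/2.5,100+y/2.5); s=lambda x,y:(230+x/2.7,140+y/2.7)
for n,p,z in[("plateR",(493,421),246),("plateL",(292,418),186),("tab",(427,257),285),("stripL",(320,262),252),("stripR",(477,273),252),("panL",(375,25),290),("panR",(515,32),290),("tubLa",(25,287),85),("tubLb",(188,294),85),("tubLc",(12,468),85),("tubLd",(182,475),85),("tubRa",(622,331),85),("tubRb",(788,338),85),("tubRd",(786,515),85)]:
    print(n,np.round(onz(T,*t(*p),z)))
for n,p,z in[("tab",(220,102),291),("plateR",(350,128),246),("plateL",(294,268),186),("panL",(20,94),290)]: print("side",n,np.round(onz(S,*s(*p),z)))
print(two(T,t(427,257),S,s(220,102)),two(T,t(493,421),S,s(350,128)),two(T,t(292,418),S,s(294,268)))
E
```

```text
plateR [ 465. -117.  246.]
plateL [455.  53. 186.]
tab [590. -42. 285.]
stripL [583.  47. 252.]
stripR [592. -89. 252.]
panL [793.  28. 290.]
panR [804. -95. 290.]
tubLa [566. 332.  85.]
tubLb [581. 171.  85.]
tubLc [387. 313.  85.]
tubLd [403. 150.  85.]
tubRa [ 603. -257.   85.]
tubRb [ 619. -420.   85.]
tubRd [ 444. -428.   85.]
side tab [589. -45. 291.]
side plateR [ 464. -115.  246.]
side plateL [456.  52. 186.]
side panL [790.  35. 290.]
(array([587.01328379, -40.97900595, 294.58415716]), np.float64(0.2796363307410911)) (array([ 465.19597297, -117.5811716 ,  243.86988148]), np.float64(0.32128996031278784)) (array([454.97957658,  53.35882498, 187.06111342]), np.float64(1.324934197620848))
```

>>> {"fn": "step_arm", "kwargs": {
  "targets": [
    [[0,0,0.6,0,0,0,0],[0.5,0.8,0.6,0,0,-0.75,0],[0.6,0.8,0,0,0,-0.75,0],[0.6,0.8,0,0,0,-0.75,0],[0.6,0.8,0,0,0,0,0]]
  ]
}}

```text
t: 0.82
ee_pos: [258.6, -447.0, 464.8]
orientation: [3.139, 0.114, 0.0]
ft_force: [0.6, 0.4, -0.1]
width: 40.9
grasp_force: 0.0
```

>>> {"fn": "step_arm", "kwargs": {
  "targets": [
    [[0.6,0.9,0,0,0,0,0],[0.6,0.9,0,0,0,0,0],[0.6,0.9,0,0,0,0,0],[0.6,0.9,0,0,0,0,0],[0.6,0.9,0,0,0,0,0]]
  ]
}}

```text
t: 1.45
ee_pos: [408.6, -221.8, 464.8]
orientation: [3.139, 0.116, 0.001]
ft_force: [0.3, -0.0, -0.4]
width: 0.3
grasp_force: 0.0
```

>>> {"fn": "step_arm", "kwargs": {
  "targets": [
    [[0.5,0.8,0,0,0,0,0],[0.4,0.6,0,0,0,0,0],[0,0,0,0,0,0,0],[0,0,0,0,0,0,0],[0,0,0,0,0,0,0]]
  ]
}}

```text
t: 2.08
ee_pos: [452.5, -154.2, 464.6]
orientation: [3.139, 0.114, -0.0]
ft_force: [-0.4, -1.0, -1.5]
width: 0.5
grasp_force: 0.0
```

>>> {"fn": "step_arm", "kwargs": {
  "targets": [
    [[0.24,0.36,0,0,0,0,0],[0,0,0,0,0,0,0],[0,0,0,0,0,0,0],[0,0,0,0,0,0,0],[0,0,0,0,0,0,0]]
  ]
}}

```text
t: 2.7
ee_pos: [464.8, -135.8, 464.7]
orientation: [3.139, 0.115, -0.0]
ft_force: [0.0, 0.4, -0.8]
width: 0.3
grasp_force: 0.0
```

```bash
python3 - <<'E'
from h import *;import cv2
S=cam("side");b=S[2][140:290,280:440,::-1]
cv2.imwrite("pics/c3.png",cv2.resize(b,(640,600),interpolation=cv2.INTER_CUBIC))
p=readout.get_obs()["ee_pos"];print(p,proj(S,p-[0,0,182]),proj(S,[465,-136,252]))
E
```

```text
[ 464.81879511 -135.68599477  464.69659224] [362.84441031 173.74696741] [362.10666254 181.71534538]
```

View pics/c3.png

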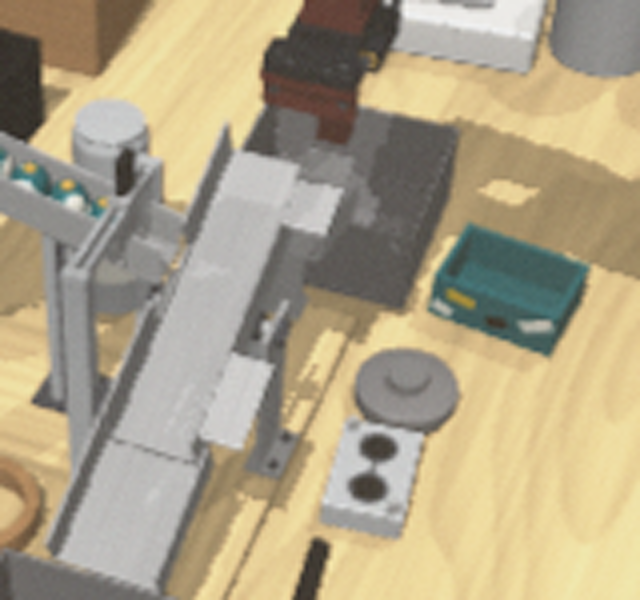

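The tip stands over the outer half of the right plate, which is in shadow there; the tip pixel (363,174) matches the projection. Pressing down now.

>>> {"fn": "step_arm", "kwargs": {
  "targets": [
    [[0,0,-0.3,0,0,0,0],[0,0,-0.3,0,0,0,0],[0,0,-0.3,0,0,0,0],[0,0,-0.3,0,0,0,0],[0,0,-0.3,0,0,0,0]]
  ]
}}

```text
t: 3.38
ee_pos: [464.9, -135.4, 388.4]
orientation: [-3.139, -0.116, 0.001]
ft_force: [-1.0, -0.1, 0.1]
width: 0.8
grasp_force: 0.0
```

>>> {"fn": "step_arm", "kwargs": {
  "targets": [
    [[0,0,-0.1,0,0,0,0],[0,0,0,0,0,0,0],[0,0,0,0,0,0,0],[0,0,0,0,0,0,0],[0,0,0,0,0,0,0]]
  ]
}}

```text
t: 4.0
ee_pos: [465.0, -135.4, 385.0]
orientation: [3.139, 0.116, 0.001]
ft_force: [0.3, 0.2, -0.4]
width: 0.2
grasp_force: 0.0
```

```bash
python3 - <<'E'
from h import *;import cv2
b=cam("side")[2][140:290,280:440,::-1]
cv2.imwrite("pics/c4.png",cv2.resize(b,(640,600),interpolation=cv2.INTER_CUBIC))
E
```

```text
(no output)
```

View pics/c4.png

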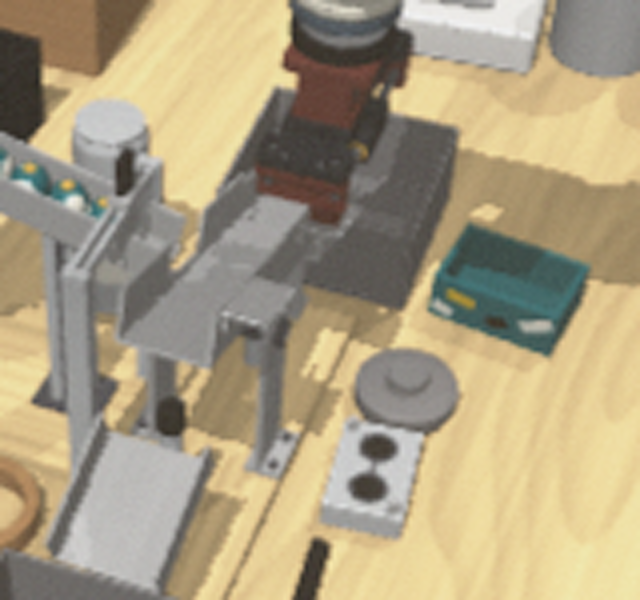

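The trough is now over, with its left end up. Next I lift and go to the gate tab's right-hand side.

>>> {"fn": "step_arm", "kwargs": {
  "targets": [
    [[0,0,0.8,0,0,0,0],[0,0,0.8,0,0,0,0],[0.6,0.2,0.5,0,0,0,0],[0.8,0.3,0,0,0,0,0],[0.8,0.3,0,0,0,0,0]]
  ]
}}

```text
t: 4.68
ee_pos: [576.0, -95.0, 490.6]
orientation: [3.139, 0.115, 0.002]
ft_force: [0.1, -0.2, 0.0]
width: 0.3
grasp_force: 0.0
```

>>> {"fn": "step_arm", "kwargs": {
  "targets": [
    [[0.34,0.1,0,0,0,0,0],[0,0,-0.4,0,0,0,0],[0,0,-0.3,0,0,0,0],[0,0,-0.2,0,0,0,0],[0,0,0,0,0,0,0]]
  ]
}}

```text
t: 5.3
ee_pos: [591.5, -90.6, 444.0]
orientation: [-3.139, -0.115, 0.002]
ft_force: [0.0, -0.1, 0.4]
width: 0.6
grasp_force: 0.0
```

```bash
python3 - <<'E'
from h import *;import cv2
S=cam("side");T=cam("top")
a=cv2.resize(S[2][140:240,270:370,::-1],(400,400),interpolation=cv2.INTER_CUBIC);b=cv2.resize(T[2][160:260,320:420,::-1],(400,400),interpolation=cv2.INTER_CUBIC)
cv2.imwrite("pics/c5.png",np.hstack([a,b]))
p=readout.get_obs()["ee_pos"];print(p,proj(S,p-[0,0,182]),proj(T,p-[0,0,182]))
E
```

```text
[591.97048086 -90.59797986 445.13583011] [317.37009841 175.94224764] [392.16712503 207.862779  ]
```

View pics/c5.png

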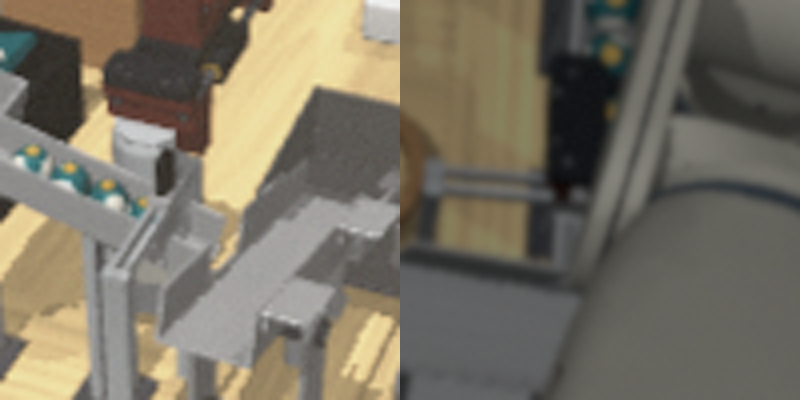

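The tip sits to the right of the tab and level with it, with a gap of about 24 mm. Pushing along the stand's +y.

>>> {"fn": "step_arm", "kwargs": {
  "targets": [
    [[-0.02,0.28,0,0,0,0,0],[-0.02,0.28,0,0,0,0,0],[-0.02,0.28,0,0,0,0,0],[-0.02,0.28,0,0,0,0,0],[-0.02,0.24,0,0,0,0,0]]
  ]
}}

```text
t: 6.02
ee_pos: [587.0, -21.3, 444.8]
orientation: [3.139, 0.117, 0.001]
ft_force: [1.1, -1.9, 0.3]
width: 0.6
grasp_force: 0.9
```

>>> {"fn": "step_arm", "kwargs": {
  "targets": [
    [[0,0.06,0,0,0,0,0],[0,0.06,0,0,0,0,0],[0,0.04,0,0,0,0,0],[0,0,0,0,0,0,0],[0,0,0,0,0,0,0]]
  ]
}}

```text
t: 6.65
ee_pos: [587.0, -14.5, 444.5]
orientation: [-3.139, -0.115, 0.0]
ft_force: [-0.5, 0.6, -0.5]
width: 0.3
grasp_force: 0.1
```

>>> {"fn": "step_arm", "kwargs": {
  "targets": [
    [[0,0.06,0,0,0,0,0],[0,0.04,0,0,0,0,0],[0,0,0,0,0,0,0],[0,0,0,0,0,0,0],[0,0,0,0,0,0,0]]
  ]
}}

```text
t: 7.28
ee_pos: [587.0, -9.5, 444.6]
orientation: [3.139, 0.116, -0.0]
ft_force: [-1.0, -3.2, -0.0]
width: 0.5
grasp_force: 1.2
```

```bash
python3 - <<'E'
from h import *;import cv2
S=cam("side")
cv2.imwrite("pics/c6.png",cv2.resize(S[2][130:280,250:410,::-1],(640,600),interpolation=cv2.INTER_CUBIC))
o=readout.get_obs();print(o["ee_pos"],o["ft_force"])
E
```

```text
[586.96273865  -9.45550848 444.61463768] [-0.86876663 -2.7195176  -1.26601921]
```

View pics/c6.png

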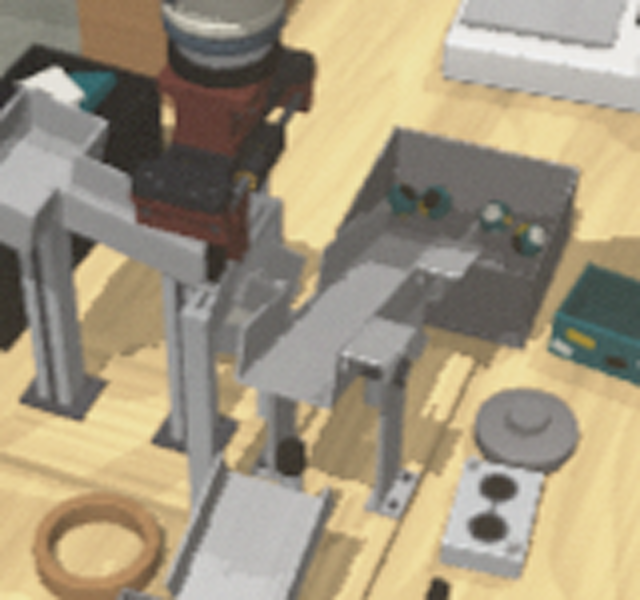

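All four knobs lie in the right tub, around crop (405–540,195–240). I'll push a little more to be sure the gate is on its stop.

>>> {"fn": "step_arm", "kwargs": {
  "targets": [
    [[0,0.04,0,0,0,0,0],[0,0.04,0,0,0,0,0],[0,0,0,0,0,0,0],[0,0,0,0,0,0,0],[0,0,0,0,0,0,0]]
  ]
}}

```text
t: 7.95
ee_pos: [587.0, -7.8, 444.7]
orientation: [3.134, 0.115, -0.001]
ft_force: [-2.0, -17.3, -0.2]
width: 0.3
grasp_force: 8.7
```

On the stop: the force rose to 17 N with almost no movement. Backing off and lifting clear.

>>> {"fn": "step_arm", "kwargs": {
  "targets": [
    [[0,-0.1,0,0,0,0,0],[0.03,-0.4,0,0,0,0,0],[0,0,0.6,0,0,0,0],[0,0,0.9,0,0,0,0],[0,0,0.4,0,0,0,0]]
  ]
}}

```text
t: 8.57
ee_pos: [588.9, -31.0, 542.6]
orientation: [-3.139, -0.116, -0.006]
ft_force: [-0.6, -0.4, -0.1]
width: 0.7
grasp_force: 0.0
```

>>> {"fn": "step_arm", "kwargs": {
  "targets": [
    [[-0.6,-0.9,0,0,0,0,0],[-0.6,-0.9,0,0,0,0,0],[-0.6,-0.9,0,0,0,0,0],[-0.6,-0.9,0,0,0,0,0],[-0.6,-0.9,0,0,0,0,0]]
  ]
}}

```text
t: 9.2
ee_pos: [437.3, -257.1, 540.0]
orientation: [3.139, 0.116, 0.002]
ft_force: [0.3, -0.1, 0.5]
width: 0.3
grasp_force: 0.0
```

>>> {"fn": "step_arm", "kwargs": {
  "targets": [
    [[-0.5,-0.8,0,0,0,0,0],[-0.3,-0.4,0,0,0,0,0],[0,0,0,0,0,0,0],[0,0,0,0,0,0,0],[0,0,0,0,0,0,0]]
  ]
}}

```text
t: 9.82
ee_pos: [399.0, -314.8, 539.7]
orientation: [-3.139, -0.118, -0.0]
ft_force: [0.5, 0.5, -0.2]
width: 0.3
grasp_force: 0.0
```

```bash
python3 - <<'E'
from h import *;import cv2
S=cam("side")
cv2.imwrite("pics/c7.png",cv2.resize(S[2][130:370,210:450,::-1],(600,600),interpolation=cv2.INTER_CUBIC))
o=readout.get_obs();print(o["ee_pos"],o["ft_force"])
E
```

```text
[ 399.04209181 -314.75236402  539.72672653] [-0.19055924  1.17327439 -0.43517645]
```

View pics/c7.png

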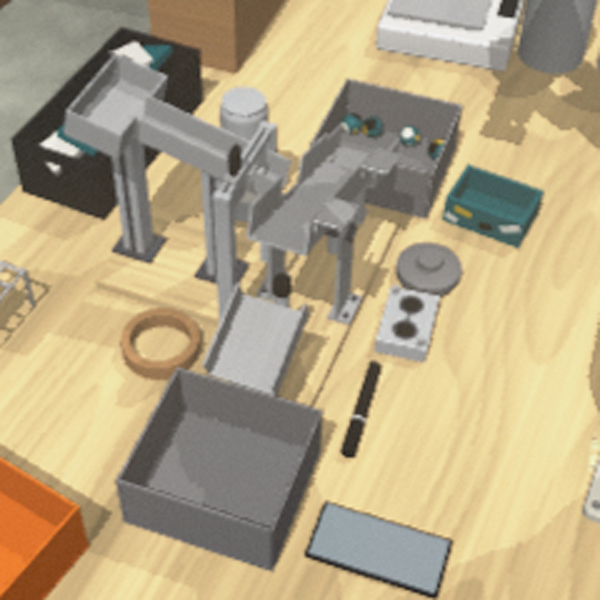

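The picture shows the tab over to the left at (235,158), the trough over, four knobs in the right tub (345–440,120–150) and the bystanders where they were. Handing in.

```bash
python3 -c "
from workcell import ctrl;print(ctrl.close_job())"
```

```text
the job is handed in; nothing more can be done
None
```

The job is handed in: the trough is rocked over, the gate is open on its stop, all four knobs are in the right tub, and nothing else on the bench appears to have moved.

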